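# Drip grate off the steel shelf and down the wash-up slide

## Task

Send the slotted steel drip grate to the wash-up: it lies flat in the closed corner of the little steel shelf, where no finger gets behind it. Press a fingertip lightly on its top - just enough that it comes along, never with more than 12 N, not much over a kilo - and slide it away from the end upstand, then push it over the open end of the shelf so that it drops onto the slide and runs down into the tub. Keep it down on the shelf rather than lifting it, and leave everything else standing where it is.

Things in the scene. Friction and masses are not known exactly. Their poses are not given: they have to be found in the camera images.
- grate: The drip grate of the fridge's water dispenser: flat slotted stainless plate, 76 mm (x) by 96 mm (y) by 10 mm thick, 0.30 to 0.36 kg. Origin: centre of its underside, z up. Starts flat on the shelf in its closed corner, its +x edge within 2 mm of the back upstand and its +y edge within 2 mm of the end upstand. Fingers loading it with over 12 N, pressing and dragging taken together, bend it.
- grate_top (a point): Centre of the grate's slotted top face, 10 mm above its origin; can be pressed anywhere. Friction coefficient about 0.85 under a fingertip, 0.58 between its smooth underside and the deck: it follows a fingertip that presses with more than about 2.2 times the grate's weight (6 to 8 N) and stays behind under a lighter one.
- shelf: Free-standing stainless riser shelf, fixed, 240 mm deep (x), 360 mm long (y). Origin on the worktop under its centre; level deck 220 mm above it. Upstands along the back (+x) and the left end (+y); front (-x) and right end (-y, deck edge at y = -180 mm) open, no lip. Cup, bombilla and spoon lie on its front half (x below -10 mm), none higher than 75 mm above the deck.
- shelf_corner (a point): The closed corner at deck height where the inner faces of the two upstands meet (shelf frame: 116, 176, 220 mm). The upstands are 4 mm thick and, with their rolled bead, 43 mm high. Same axes as the shelf.
- shelf_end (a point): Point on the deck's open right edge, at deck height, straight along the shelf's -y from the middle of the grate's starting place (shelf frame: 76, -180, 220 mm). Same axes as the shelf.
- slide: Stainless return slide with its tub, fixed, standing against the open end of the shelf. Origin on the worktop under the middle of its top edge, at the shelf's end; -y is downhill. Floor 148 mm wide between cheeks, from 45 mm below the deck (175 mm up) falling at 45 degrees to a lip 90 mm up, over the tub. Cheek tops stay below the deck.
- tub_in (a point): Centre of the inner floor of the tub at the foot of the slide: open steel tub, 192 mm (x) by 222 mm (y) inside, 85 mm high, 5 mm floor. Same axes as the slide.
- mate_cup: Red enamel mate cup, 76 mm across, 74 mm high, on the shelf's front half; leave it. Origin under its centre.
- bombilla: Ridged metal drinking tube, 180 mm long (along y), lying near the shelf's front edge; leave it. Origin under its middle.
- spoon: White ceramic spoon, 130 mm long (along y), lying on the shelf's front half; leave it. Origin under its middle.
- yerbera: White plastic yerba container with a sliding latch on its lid, 79 x 109 x 185 mm high, on the worktop to the left; leave it. Origin under its centre.
- tins: Two round aluminium tins clipped in a stack, 96 mm across, 91 mm high, on the worktop behind the shelf; leave them. Origin under the centre.
- sugar_jar: Glass jar with steel cap, 72 mm across, 100 mm high, on the worktop behind the shelf; leave it. Origin under its centre.
- cork_mat: Round cork mat, 124 mm across, 9 mm thick, on the worktop behind the shelf; leave it. Origin under its centre.
Things that resemble listed ones, but are neither listed nor needed, are in the scene too. Of the things like the grate, leave any that is orange; of the rest the smaller one is meant.

How it is judged:
On the way:
1. the grate has been slid at least 25 mm away from the end upstand, still lying flat on the shelf (y of grate in the frame of shelf between -0.12 and 0.101 m and z of grate in the frame of shelf between 0.214 and 0.226 m and angle between grate's own z axis and vertical below 0.05 rad), for 0.1 s.
At the end, for the whole second after the job is handed in: the grate lies at rest in the tub: its centre between the tub's walls and less than 65 mm above the tub's floor (x of grate in the frame of tub_in between -0.096 and 0.096 m and y of grate in the frame of tub_in between -0.111 and 0.111 m and z of grate in the frame of tub_in below 0.065 m and linear speed of grate below 0.02 m/s and angular speed of grate below 0.2 rad/s); the robot touches nothing.
It fails at once if the fingers load the grate with more than 12 N (contact force between the fingers and grate above 12 N).
It fails at once if the grate is lifted more than 15 mm off the deck (z of grate in the frame of shelf above 0.235 m).
It fails at once if one of the other things (cup, bombilla, spoon, yerbera, tins, jar, cork mat) is shifted by more than 15 mm (distance of any of mate_cup, bombilla, spoon, yerbera, tins, sugar_jar, cork_mat from where it was at the start of the episode above 0.015 m).
It also fails if it takes over 64 s, if anything falls off the work surface, if the arm or the gripper's body presses on something with over 40 N, if the wrist force passes 120 N, or if a joint passes its speed limit or range.

## Robot

A 6-joint arm with a two-finger parallel gripper is mounted at the origin on the work surface. World frame = base frame: x ahead of the robot, y to its left, z up, the work surface at z = 0. Lengths are in m, angles in rad, forces in N, time in s.
With the tool pointing down it reaches from about 0.35 to 0.975 m from the base axis. Payload 4.9 kg.
Tool frame: the origin (TCP) lies at the very end of the fingers, on their centre line; the grasp point (between the pads) lies 19 mm behind it (ctrl.grip_point_offset is the distance from the TCP to the grasp point, in m); z points along the fingers, y is the line along which they close (so a half turn about z gives the same grasp; the last joint's range is limited). The gripper opens to 85 mm and grips with 20 to 120 N. Pads are 22 mm wide; open, the fingers measure 114 mm over their backs; the gripper's body (76 mm by 85 mm) begins 54 mm behind the grasp point. The pads swing forward as they close: fully open they stand 13 mm farther back than shut.
Start: joints at [-1.238, 0.053, 1.613, -0, 1.476, -0.119], TCP at [0.273, -0.562, 0.192] pointing down, gripper open.
Joint ranges: [-3.01, 3.01], [-1.01, 2.22], [0.06, 2.58], [-1.02, 4.17], [0.09, 2.62], [-3.14, 3.14]. Speed limits (rad/s): [2.57, 2.57, 3.14, 3.14, 3.14, 3.14].

## Interface

Orientations are given as a rotation vector (axis times angle).
In Python, from station import ctrl gives the robot as it stands.
- The arm moves only by the tool send_rows, never from a script. Its argument "rows" is a list of rows, each a list of 3 entries, a list of its own where there are three numbers: the finger opening in cm, from 0 to 8.54, then the shift along the tool's x, y, z in cm, then the turn about the tool's z in degrees. A call has 1 to 10 rows; each row shifts and turns the commanded pose from where the row before left it, along the tool's axes as they then stand; what a row does not reach is not made up. A row lasts 1/8 s, in which the tool goes at most 62.5 mm and 10.7 degrees, less where a joint would pass 70% of its speed; a pose out of reach is approached as far as the arm can. A call with a gripper value outside its range is refused whole. The fingers move at their own pace and stop on an object; "newtons" is the grip in N (left out, the last holds). Time passes only in rows, so rows that do not move let the fingers close. It gives the time, the measured TCP pose, the force, the opening and the grip force at its end, in the units of the state.
- ctrl.get_obs(): the state, without advancing time (a new reading comes with each control period).
- ctrl.get_image(name): name is "scene" or "top" or "wrist"; returns a dict with "frame" (480x640x3 uint8, red, green, blue), "range_z" (480x640 float32, m along the optical axis (not along the pixel's ray), 0 where there is no reading), "fx", "fy", "cx", "cy" (pixels), "cam_to_world" (4x4, takes a point from camera to world coordinates). Camera axes: x right, y down, z forward; pixel columns grow to the right and rows downward; lengths in m; the calibration is good to about 2 mm. A picture is of the moment at which its call begins.
- ctrl.finish_job(): hands the job in; it is judged then, once.
The state is a dict: "t": time; "q": joint angles; "dq": joint speeds; "effort": joint torques, N m; "tool_pos": TCP position; "tool_rot": TCP orientation; "contact_force": force on the tool from outside, world axes, zero at the start; "wrist_torque": the same for the moment, N m; "opening": finger opening in m; "grip_force": force on a finger pad.
Only numpy, scipy, OpenCV 4.12 (cv2) and the standard library are available. Lean on these libraries where they do the work, as an engineer would, in place of code of your own. Each camera call takes 0.05 s, during which the arm holds its last target. There are 200 camera calls.

## Working session

There is one attempt and no reset: what is moved stays moved. The work goes in short steps, Python scripts to look and compute and a tool call to move; the robot and the scene stay as the last step left them, time stands still between calls to the robot, and variables do not carry over. Pictures are saved under pics/ and viewed, at most 10 in all, crops included, and the job is handed in when it is done.

Besides the shell and the picture viewer there is one more tool, called after "Request:" by a JSON object that holds its "method" and its "body". send_rows: Moves the arm, as the interface text tells. Its arguments: {"type":"object","properties":{"rows":{"type":"array","items":{"type":"array"}},"newtons":{"type":"number"}},"required":["rows"]}

```bash
mkdir -p pics; ls
cat > h.py <<'E'
import numpy as np, cv2
from station import ctrl
def snap(name,fn):
    d=ctrl.get_image(name); cv2.imwrite(f'pics/{fn}.png',d['frame'][:,:,::-1]); np.savez(f'pics/{fn}.npz',**{k:v for k,v in d.items()}); return d
def cloud(d):
    z=d['range_z']; v,u=np.mgrid[:480,:640]
    P=np.stack([(u-d['cx'])/d['fx']*z,(v-d['cy'])/d['fy']*z,z],-1)
    T=np.array(d['cam_to_world']); return P@T[:3,:3].T+T[:3,3]
E
python3 - <<'E'
from h import *
snap('scene','s1'); snap('top','t1'); print(ctrl.get_obs())
E
```

```text
pics
{'t': 0.1, 'q': array([-1.23795625e+00,  5.32787449e-02,  1.61415128e+00,  1.24684280e-05,
        1.47600836e+00, -1.19012161e-01]), 'dq': array([-0.00041801, -0.00241288, -0.0033366 , -0.00170414, -0.00012569,
       -0.00061576]), 'effort': array([ 7.19594791e-04, -3.94909930e+01, -3.71361959e+01, -8.99270435e-05,
        3.95462950e-03,  4.00642335e-06]), 'tool_pos': array([ 0.27268331, -0.56167117,  0.19039676]), 'tool_rot': array([-3.05996613e+00, -7.03331936e-01,  2.89828270e-04]), 'contact_force': array([-0.4845726 ,  0.79220466, -0.13745471]), 'wrist_torque': array([ 0.03041535, -0.00644152, -0.01210136]), 'grip_force': 0.0, 'opening': 0.0851145908847572}
```

View pics/s1.png

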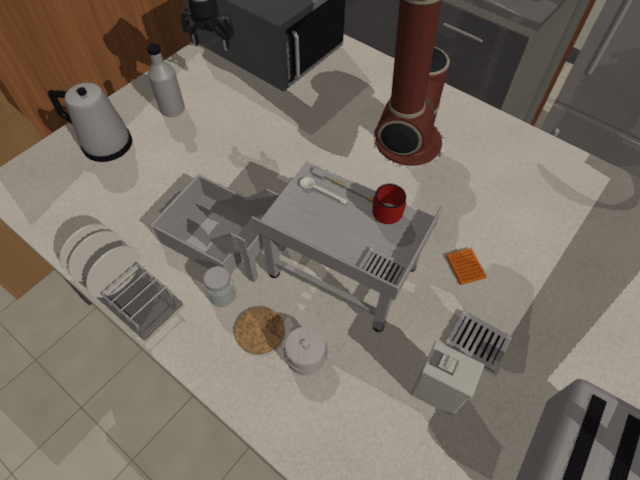

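View pics/t1.png

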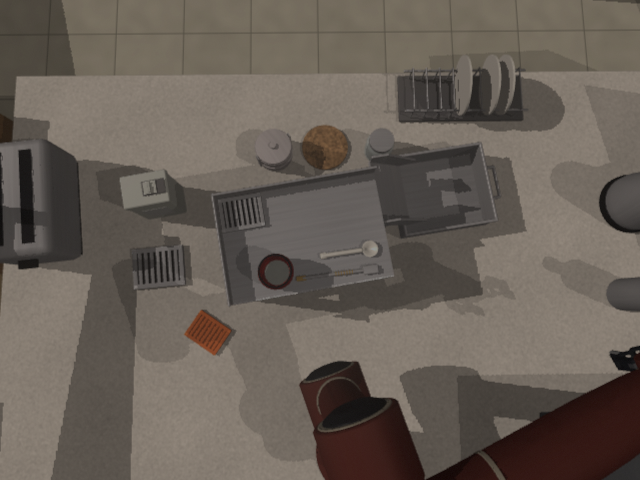

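The pictures show the grate in the closed corner of the shelf, at top (241,213). The slide and tub are to the right at (440,190). The orange grate (209,332) and the larger one (158,267) lie on the worktop. Next I measure the shelf frame.

Run:
```python
from h import *
for fn in ('t1','s1'):
    d=dict(np.load(f'pics/{fn}.npz')); C=cloud(d)
    if fn=='t1': print(d['fx'],d['cam_to_world'][:3,3]); C0=C[250,330]; print(C0,C[213,241])
    ctr=C0[:2]
    m=(np.hypot(C[...,0]-ctr[0],C[...,1]-ctr[1])<0.32)&(d['range_z']>0)
    for lo,hi,n in ((.214,.2245,'deck'),(.2265,.236,'grate+'),(.250,.275,'upst')):
        mm=m&(C[...,2]>lo)&(C[...,2]<hi)
        k,lab,st,cen=cv2.connectedComponentsWithStats(mm.astype(np.uint8))
        for i in range(1,k):
            if st[i,4]>60:
                p=C[lab==i]; r=cv2.minAreaRect(p[:,:2].astype(np.float32)*1000)
                print(fn,n,st[i],'z',np.median(p[:,2]).round(4),'rect c',np.round(r[0],1),np.round(r[1],1),round(r[2],2))
```

```text
502.014426744681 [0.37864047 0.10486267 1.32010041]
[0.48542215 0.06698264 0.21730525] [0.56882119 0.26204623 0.22758185]
t1 deck [  222   173   173   132 13675] z 0.2197 rect c [514.4 122.7] [237.6 357. ] 9.27
t1 grate+ [ 216  191   50   44 1247] z 0.2293 rect c [570.3 262.8] [81.1 98.5] 9.84
t1 grate+ [321 241  57  18 326] z 0.2302 rect c [485.  26.] [ 33.3 123.6] 1.55
t1 grate+ [262 257  28  29 465] z 0.2287 rect c [439.9 186.4] [58.6 60.1] 89.58
t1 grate+ [310 264  69  15 285] z 0.2295 rect c [435.7  37.7] [ 20.  149.6] 5.46
t1 upst [211 166 167 141 896] z 0.2615 rect c [586.5 191. ] [201.9 434.4] 42.93
t1 upst [300 363  71  42 482] z 0.2657 rect c [209.9  64.3] [ 71.9 142.1] 4.55
s1 deck [375 135  47  16 130] z 0.2197 rect c [234.7  78.3] [ 20.7 124.5] 18.64
s1 deck [ 260  161  174  106 8647] z 0.2199 rect c [504.1 115.9] [216.2 356.3] 9.39
s1 deck [253 227 145  71 347] z 0.2192 rect c [635.1 145.3] [ 14.2 359.9] 11.03
s1 grate+ [375 132  50  16 129] z 0.2317 rect c [234.2  80.3] [ 23.5 129.6] 21.49
s1 grate+ [311 167  62  33 204] z 0.229 rect c [438.4  49.8] [ 21.8 171.4] 4.25
s1 grate+ [300 177  47  27 241] z 0.23 rect c [479.5  27.2] [ 34.3 127.3] 11.2
s1 grate+ [379 199  19   7  75] z 0.2301 rect c [415.3 172. ] [16.  42.1] 41.71
s1 grate+ [253 224 144  72 319] z 0.2313 rect c [635.4 145.9] [  5.2 358.1] 9.48
s1 grate+ [358 247  50  38 844] z 0.2295 rect c [563.7 260.1] [61.9 93.1] 8.78
s1 upst [376 103  52  38 505] z 0.2641 rect c [212.1  65.5] [ 80.  143.8] 1.43
s1 upst [377 188  27  14 180] z 0.2622 rect c [413.9 173.2] [20.1 59.8] 23.44
s1 upst [372 200  33  20 222] z 0.2639 rect c [459.7 194. ] [32.2 73.5] 25.5
s1 upst [251 206 191  85 988] z 0.2611 rect c [590.2 193.1] [204.4 432. ] 42.93
```

The shelf yaw is about 9.4° and the grate centre is near (0.569, 0.262). That fits the expected corner position of shelf (76, 128). I'll raise the arm, turn it and close the fingers.

Request:
{"method": "send_rows", "body": {"rows": [[0, [0, 0, -5.7], -10.5], [0, [0, 0, -5.7], -10.5], [0, [0, 0, -5.7], -10.5], [0, [0, 0, 0], -10.5], [0, [0, 0, 0], -10.5], [0, [0, 0, 0], -10.5], [0, [0, 0, 0], -10.5], [0, [0, 0, 0], 0]], "newtons": 20}}

```text
t: 1.1
tool_pos: [0.2728, -0.5621, 0.3618]
tool_rot: [-2.034, -2.393, -0.001]
contact_force: [-1.3, 0.5, 0.1]
opening: 0.0
grip_force: 0.0
```

Request:
{"method": "send_rows", "body": {"rows": [[0, [4, 2.2, 0], 0], [0, [5, 2.8, 0], 0], [0, [5, 2.8, 0], 0], [0, [5, 2.8, 0], 0], [0, [5, 2.8, 0], 0], [0, [5, 2.8, 0], 0], [0, [5, 2.8, 0], 0], [0, [5, 2.8, 0], 0], [0, [5, 2.8, 0], 0], [0, [5, 2.8, 0], 0]]}}

```text
t: 2.35
tool_pos: [0.4635, -0.0323, 0.3625]
tool_rot: [2.036, 2.392, 0.0]
contact_force: [0.3, -0.9, -0.3]
opening: 0.0002
grip_force: 0.0
```

Request:
{"method": "send_rows", "body": {"rows": [[0, [5, 2.8, 0], 0], [0, [5, 2.8, 0], 0], [0, [5, 2.8, 0], 0], [0, [5, 2.8, 0], 0], [0, [4, 2.0, 0], 0], [0, [2, 1.5, 0], 0], [0, [0, 0, 0], 0], [0, [0, 0, 0], 0]]}}

```text
t: 3.35
tool_pos: [0.5657, 0.2458, 0.3623]
tool_rot: [-2.034, -2.394, 0.001]
contact_force: [0.2, -0.4, 0.2]
opening: 0.0005
grip_force: 0.0
```

Run:
```python
from h import *
from scipy.spatial.transform import Rotation as R
d=snap('wrist','w1'); C=cloud(d)
o=ctrl.get_obs(); M=R.from_rotvec(o['tool_rot']).as_matrix(); print(M.round(4),o['tool_pos'])
m=(np.hypot(C[...,0]-.57,C[...,1]-.262)<.08)&(C[...,2]>.2255)&(C[...,2]<.234)
k,lab,st,cen=cv2.connectedComponentsWithStats(m.astype(np.uint8))
for i in range(1,k):
    if st[i,4]>200:
        p=C[lab==i]; print(st[i],cv2.minAreaRect(p[:,:2].astype(np.float32)*1000),np.median(p[:,2]))
for i in range(12):
    print(np.round(ctrl.get_obs()['contact_force'],2)); ctrl.get_image('wrist')
```

```text
[[-1.611e-01  9.869e-01 -0.000e+00]
 [ 9.869e-01  1.611e-01 -3.000e-04]
 [-3.000e-04 -1.000e-04 -1.000e+00]] [0.56572779 0.2454941  0.36261396]
[ 282  145   86  102 8062] ((569.8512573242188, 264.30181884765625), (76.14315795898438, 94.20028686523438), 9.12950325012207) 0.22896497830938334
[0.44 1.55 0.44]
[ 0.43 -0.8  -0.07]
[-0.79 -0.3   0.8 ]
[-0.34  0.17 -0.81]
[ 0.37 -0.56  0.35]
[-0.81 -0.01  0.69]
[0.36 0.73 0.  ]
[-0.91  0.05 -0.64]
[ 0.18  0.59 -0.03]
[-0.45  0.54 -0.94]
[-0.21 -0.1  -0.76]
[-0.12 -0.28  0.22]
```

View pics/w1.png

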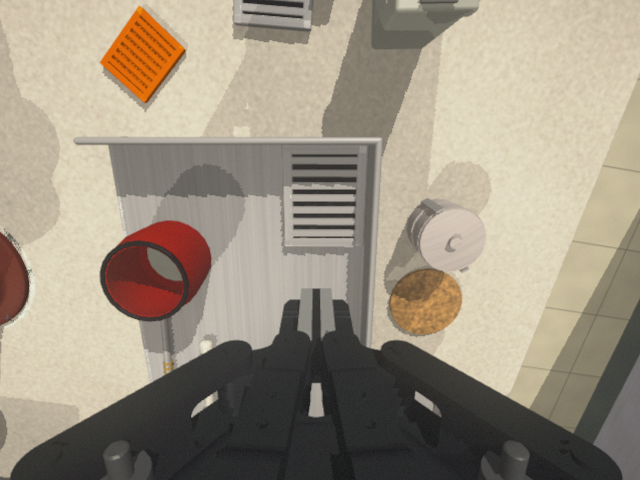

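The slots run along the tool y axis and the grate is aligned with the tool. Its centre is (0.5697, 0.2635) and its top is at 0.229–0.230. The tool needs to go +1.7 cm in x and +0.65 cm in y, then down.

Request:
{"method": "send_rows", "body": {"rows": [[0, [1.7, 0.65, 3], 0], [0, [0, 0, 4], 0], [0, [0, 0, 3], 0], [0, [0, 0, 2], 0], [0, [0, 0, 0.5], 0], [0, [0, 0, 0], 0], [0, [0, 0, 0], 0]]}}

```text
t: 4.88
tool_pos: [0.5704, 0.2644, 0.2394]
tool_rot: [2.031, 2.395, 0.004]
contact_force: [-0.3, -0.3, -0.4]
opening: -0.0001
grip_force: 0.0
```

```bash
cat >> h.py <<'E'
def avg(n=10):
    F=[];P=[]
    for i in range(n):
        o=ctrl.get_obs(); F.append(o['contact_force']);P.append(o['tool_pos']); ctrl.get_image('wrist')
    print('t',o['t'],'F',np.mean(F,0).round(2),'sd',np.std(F,0).round(2),'P',np.mean(P,0).round(5))
E
python3 -c "
from h import *
avg(8)"
```

```text
t 5.225 F [0.01 0.   0.13] sd [0.43 0.3  0.41] P [0.57003 0.26432 0.23866]
```

Request:
{"method": "send_rows", "body": {"rows": [[0, [0, 0, 0.2], 0], [0, [0, 0, 0.2], 0], [0, [0, 0, 0.1], 0], [0, [0, 0, 0.05], 0], [0, [0, 0, 0], 0], [0, [0, 0, 0], 0]]}}

```text
t: 6.02
tool_pos: [0.5696, 0.2642, 0.2321]
tool_rot: [2.032, 2.396, 0.0]
contact_force: [0.5, -0.6, -0.3]
opening: -0.0001
grip_force: 0.0
```

Request:
{"method": "send_rows", "body": {"rows": [[0, [0, 0, 0.05], 0], [0, [0, 0, 0], 0]]}}

```text
t: 6.28
tool_pos: [0.5695, 0.2642, 0.2315]
tool_rot: [-2.032, -2.396, 0.0]
contact_force: [-0.0, 0.4, 0.4]
opening: -0.0001
grip_force: 0.0
```

Request:
{"method": "send_rows", "body": {"rows": [[0, [0, 0, 0.05], 0], [0, [0, 0, 0], 0]]}}

```text
t: 6.52
tool_pos: [0.5695, 0.2642, 0.231]
tool_rot: [-2.032, -2.396, 0.0]
contact_force: [-0.8, -0.1, -0.3]
opening: -0.0002
grip_force: 0.0
```

Not touching yet, so I continue in 0.3 mm steps.

Request:
{"method": "send_rows", "body": {"rows": [[0, [0, 0, 0.03], 0], [0, [0, 0, 0], 0]]}}

```text
t: 6.78
tool_pos: [0.5695, 0.2642, 0.2307]
tool_rot: [-2.032, -2.396, 0.0]
contact_force: [0.1, 1.0, -0.3]
opening: -0.0001
grip_force: 0.0
```

Request:
{"method": "send_rows", "body": {"rows": [[0, [0, 0, 0.03], 0], [0, [0, 0, 0], 0]]}}

```text
t: 7.02
tool_pos: [0.5695, 0.2642, 0.2304]
tool_rot: [-2.032, -2.396, 0.0]
contact_force: [0.3, -0.3, -0.1]
opening: 0.0004
grip_force: 0.0
```

Request:
{"method": "send_rows", "body": {"rows": [[0, [0, 0, 0.03], 0], [0, [0, 0, 0], 0]]}}

```text
t: 7.28
tool_pos: [0.5695, 0.2642, 0.2301]
tool_rot: [-2.032, -2.396, 0.0]
contact_force: [0.2, 0.4, -0.2]
opening: 0.0003
grip_force: 0.0
```

Request:
{"method": "send_rows", "body": {"rows": [[0, [0, 0, 0.02], 0], [0, [0, 0, 0], 0]]}}

```text
t: 7.52
tool_pos: [0.5695, 0.2642, 0.2298]
tool_rot: [-2.032, -2.396, 0.0]
contact_force: [0.8, -0.1, -0.4]
opening: -0.0004
grip_force: 0.0
```

Request:
{"method": "send_rows", "body": {"rows": [[0, [0, 0, 0.02], 0], [0, [0, 0, 0], 0]]}}

```text
t: 7.78
tool_pos: [0.5695, 0.2642, 0.2297]
tool_rot: [-2.032, -2.396, 0.0]
contact_force: [-1.0, -0.0, 0.1]
opening: 0.0003
grip_force: 0.0
```

```bash
python3 -c "
from h import *
avg(5)"
```

```text
t 7.975 F [-0.33 -0.18  0.11] sd [0.4  0.43 0.44] P [0.56955 0.26417 0.22971]
```

Request:
{"method": "send_rows", "body": {"rows": [[0, [0, 0, 0.02], 0], [0, [0, 0, 0], 0]]}}

```text
t: 8.28
tool_pos: [0.5695, 0.2642, 0.2295]
tool_rot: [-2.032, -2.396, 0.0]
contact_force: [0.6, -0.7, 0.2]
opening: -0.0002
grip_force: 0.0
```

Request:
{"method": "send_rows", "body": {"rows": [[0, [0, 0, 0.02], 0], [0, [0, 0, 0], 0]]}}

```text
t: 8.52
tool_pos: [0.5695, 0.2642, 0.2293]
tool_rot: [2.032, 2.396, 0.0]
contact_force: [-0.4, 1.1, 0.4]
opening: 0.0001
grip_force: 0.0
```

```bash
python3 -c "
from h import *
avg(5)"
```

```text
t 8.725 F [-0.09  0.05  0.1 ] sd [0.35 0.61 0.49] P [0.56955 0.26419 0.22931]
```

Request:
{"method": "send_rows", "body": {"rows": [[0, [0, 0, 0.03], 0], [0, [0, 0, 0], 0]]}}

```text
t: 9.02
tool_pos: [0.5695, 0.2642, 0.229]
tool_rot: [-2.032, -2.396, 0.0]
contact_force: [1.1, 0.1, 0.5]
opening: -0.0
grip_force: 0.0
```

Request:
{"method": "send_rows", "body": {"rows": [[0, [0, 0, 0.03], 0], [0, [0, 0, 0], 0]]}}

```text
t: 9.28
tool_pos: [0.5695, 0.2642, 0.2287]
tool_rot: [-2.032, -2.396, 0.0]
contact_force: [-0.2, -0.6, -0.5]
opening: -0.0001
grip_force: 0.0
```

```bash
python3 -c "
from h import *
avg(4)"
```

```text
t 9.425 F [-0.08  0.   -0.5 ] sd [0.32 0.4  0.23] P [0.56955 0.26416 0.22869]
```

Request:
{"method": "send_rows", "body": {"rows": [[0, [0, 0, 0.03], 0], [0, [0, 0, 0], 0]]}}

```text
t: 9.72
tool_pos: [0.5695, 0.2641, 0.2283]
tool_rot: [-2.032, -2.396, 0.0]
contact_force: [-0.8, 0.5, -0.0]
opening: 0.0004
grip_force: 0.0
```

Request:
{"method": "send_rows", "body": {"rows": [[0, [0, 0, 0.03], 0], [0, [0, 0, 0], 0]]}}

```text
t: 9.98
tool_pos: [0.5695, 0.2642, 0.2281]
tool_rot: [-2.032, -2.396, 0.0]
contact_force: [-0.5, 0.7, 0.7]
opening: -0.0003
grip_force: 0.0
```

```bash
python3 -c "
from h import *
avg(4)"
```

```text
t 10.125 F [-0.07  0.17  0.22] sd [0.49 0.43 0.3 ] P [0.56954 0.26419 0.22809]
```

Request:
{"method": "send_rows", "body": {"rows": [[0, [0, 0, 0.03], 0], [0, [0, 0, 0], 0]]}}

```text
t: 10.42
tool_pos: [0.5695, 0.2642, 0.2278]
tool_rot: [2.032, 2.396, -0.0]
contact_force: [0.2, -0.2, 0.1]
opening: 0.0003
grip_force: 0.0
```

Request:
{"method": "send_rows", "body": {"rows": [[0, [0, 0, 0.03], 0], [0, [0, 0, 0], 0]]}}

```text
t: 10.68
tool_pos: [0.5695, 0.2642, 0.2275]
tool_rot: [-2.032, -2.396, 0.0]
contact_force: [-0.7, 0.5, -0.5]
opening: 0.0004
grip_force: 0.0
```

```bash
python3 -c "
from h import *
avg(4);d=snap('scene','s2');cv2.imwrite('pics/s2c.png',cv2.resize(d['frame'][190:300,330:450,::-1],None,fx=5,fy=5))"
```

```text
t 10.825 F [-0.09  0.23 -0.36] sd [0.41 0.18 0.59] P [0.56954 0.26419 0.2275 ]
```

View pics/s2c.png

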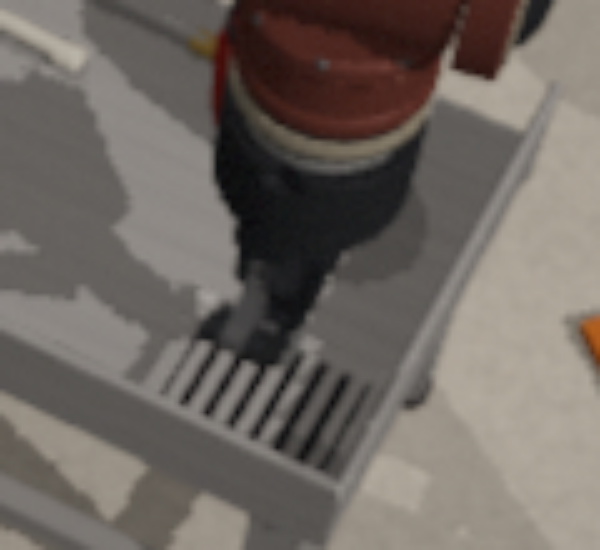

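The crop shows the closed fingertips just over the grate's middle at about (250,350), apparently near contact. I keep descending slowly.

Request:
{"method": "send_rows", "body": {"rows": [[0, [0, 0, 0.03], 0], [0, [0, 0, 0], 0]]}}

```text
t: 11.18
tool_pos: [0.5695, 0.2642, 0.2272]
tool_rot: [-2.032, -2.396, 0.0]
contact_force: [-0.5, 0.6, 0.8]
opening: 0.0001
grip_force: 0.0
```

Request:
{"method": "send_rows", "body": {"rows": [[0, [0, 0, 0.03], 0], [0, [0, 0, 0], 0]]}}

```text
t: 11.42
tool_pos: [0.5695, 0.2642, 0.2269]
tool_rot: [-2.032, -2.396, 0.0]
contact_force: [-0.2, -0.3, 0.2]
opening: 0.0003
grip_force: 0.0
```

```bash
python3 -c "
from h import *
avg(4)"
```

```text
t 11.575 F [-0.13  0.07  0.28] sd [0.34 0.4  0.72] P [0.56954 0.26417 0.22688]
```

Request:
{"method": "send_rows", "body": {"rows": [[0, [0, 0, 0.03], 0], [0, [0, 0, 0], 0]]}}

```text
t: 11.88
tool_pos: [0.5695, 0.2642, 0.2266]
tool_rot: [-2.032, -2.396, 0.0]
contact_force: [-0.1, -1.1, -0.5]
opening: 0.0002
grip_force: 0.0
```

Request:
{"method": "send_rows", "body": {"rows": [[0, [0, 0, 0.03], 0], [0, [0, 0, 0], 0]]}}

```text
t: 12.12
tool_pos: [0.5695, 0.2642, 0.2263]
tool_rot: [-2.032, -2.396, 0.0]
contact_force: [0.3, -0.6, -0.6]
opening: 0.0003
grip_force: 0.0
```

```bash
python3 -c "
from h import *
avg(4)"
```

```text
t 12.275 F [ 0.13 -0.23 -0.24] sd [0.33 0.38 0.57] P [0.56954 0.26418 0.22629]
```

Run:
```python
from h import *
d=dict(np.load('pics/w1.npz')); C=cloud(d); p=C[285:330,296:340].reshape(-1,3); p=p[p[:,2]>.3]
print('w1 tip z range',np.percentile(p[:,2],[0,2,10,50]), p[p[:,2].argmin()], len(p))
d=snap('wrist','w2'); C=cloud(d); cv2.imwrite('pics/w2c.png',cv2.resize(d['frame'][160:400,220:460,::-1],None,fx=2.4,fy=2.4))
print(C[[292,300,310,320],[317]*4].round(4))
m=(np.hypot(C[...,0]-.57,C[...,1]-.262)<.07)&(C[...,2]>.212)&(C[...,2]<.24)
print(np.histogram(C[m][:,2],bins=np.arange(.212,.2401,.002)))
```

```text
w1 tip z range [0.40462795 0.40625088 0.40994755 0.42394858] [0.558161   0.25520215 0.40462795] 1706
[[0.5685 0.2749 0.273 ]
 [0.5684 0.2754 0.2814]
 [0.5684 0.2749 0.2886]
 [0.5683 0.2756 0.2972]]
(array([   36,   106,    94,  5350,  1112,   241,  1242,  3656, 10315,
        1644,   168,   258,   174,   276]), array([0.212, 0.214, 0.216, 0.218, 0.22 , 0.222, 0.224, 0.226, 0.228,
       0.23 , 0.232, 0.234, 0.236, 0.238, 0.24 ]))
```

View pics/w2c.png

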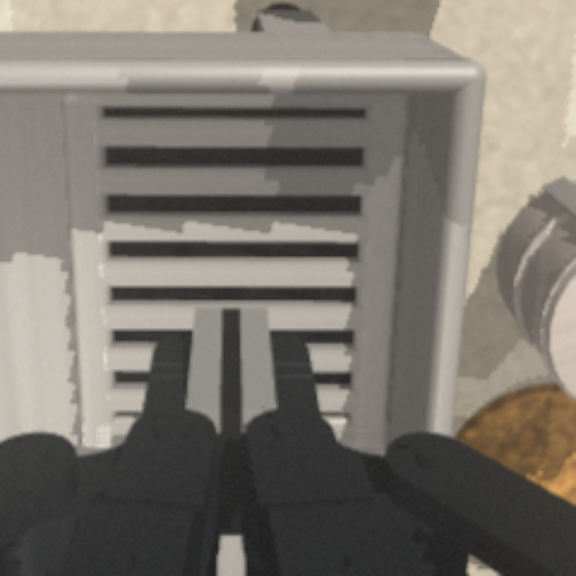

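Run:
```python
from h import *
d=dict(np.load('pics/w2.npz')); C=cloud(d); T=d['cam_to_world']; print(T.round(4), d['fx'],d['cx'],d['cy'])
Ti=np.linalg.inv(T)
ex=np.array([-.1611,.9869,0])
for off in (0,.011):
  for h in (0,.01,.02,.03,.045):
    p=np.array([.56954,.26418,.22629+h])+off*ex; c=Ti[:3,:3]@p+Ti[:3,3]; print(off,h,(d['fx']*c[0]/c[2]+d['cx']).round(1),(d['fy']*c[1]/c[2]+d['cy']).round(1),c[2].round(4))
for r in range(270,310,3): print(r,C[r,306].round(4),C[r,318].round(4),C[r,328].round(4))
```

```text
[[ 0.9865  0.1562  0.0483  0.5573]
 [ 0.1636 -0.9405 -0.2977  0.3402]
 [-0.001   0.3016 -0.9534  0.4081]
 [ 0.      0.      0.      1.    ]] 346.25765251001036 315.85045321950554 239.85040903196446
0 0 315.6 272.5 0.1965
0 0.01 315.5 279.8 0.187
0 0.02 315.5 287.8 0.1775
0 0.03 315.5 296.7 0.1679
0 0.045 315.4 312.2 0.1536
0.011 0 315.6 254.3 0.1932
0.011 0.01 315.6 260.7 0.1837
0.011 0.02 315.6 267.9 0.1741
0.011 0.03 315.5 275.8 0.1646
0.011 0.045 315.5 289.7 0.1503
270 [0.5638 0.2658 0.2288] [0.5704 0.2673 0.2296] [0.576  0.2678 0.2285]
273 [0.5641 0.2646 0.2301] [0.5706 0.2659 0.2305] [0.5762 0.2665 0.2298]
276 [0.5644 0.2622 0.2287] [0.5711 0.2633 0.2287] [0.5766 0.2644 0.2291]
279 [0.5648 0.2592 0.226 ] [0.5715 0.2607 0.2268] [0.5772 0.2614 0.2263]
282 [0.5651 0.2575 0.2262] [0.5719 0.2583 0.2256] [0.5776 0.2591 0.2253]
285 [0.5654 0.2558 0.2267] [0.5573 0.3402 0.4081] [0.5778 0.258  0.2269]
288 [0.5637 0.2743 0.2695] [0.5689 0.275  0.2691] [0.5731 0.2761 0.27  ]
291 [0.5637 0.2749 0.2737] [0.5689 0.2749 0.2719] [0.5731 0.2758 0.2722]
294 [0.5638 0.2743 0.2753] [0.5688 0.2757 0.2764] [0.5731 0.2756 0.2748]
297 [0.5638 0.275  0.2795] [0.5689 0.2746 0.2771] [0.5729 0.2758 0.2781]
300 [0.564  0.274  0.2801] [0.5689 0.2749 0.2803] [0.5729 0.2757 0.2806]
303 [0.5641 0.2741 0.2829] [0.5688 0.2754 0.2838] [0.5729 0.2754 0.2826]
306 [0.5641 0.2743 0.2856] [0.5688 0.2751 0.2857] [0.5728 0.2754 0.2852]
309 [0.5642 0.2742 0.288 ] [0.5688 0.2753 0.2884] [0.5725 0.2761 0.2889]
```

```bash
python3 - <<'E'
from h import *
d=dict(np.load('pics/s2.npz')); C=cloud(d)
m=(np.hypot(C[...,0]-.5695,C[...,1]-.2642)<.06)&(C[...,2]>.233)&(C[...,2]<.40)
p=C[m]; 
ex=np.array([-.1611,.9869,0]);ey=np.array([.9869,.1611,0])
q=np.c_[(p-[.5695,.2642,0])@ex,(p-[.5695,.2642,0])@ey,p[:,2]]*1000
for lo in range(232,330,6):
    s=q[(q[:,2]>=lo)&(q[:,2]<lo+6)]
    if len(s): print(lo,len(s),s.min(0).round(),s.max(0).round(),np.median(s,0).round())
E
python3 - <<'E'
import cv2,numpy as np
im=cv2.imread('pics/s2.png'); cv2.imwrite('pics/s2d.png',cv2.resize(im[225:275,355:415],None,fx=10,fy=10,interpolation=cv2.INTER_CUBIC))
E
```

```text
232 72 [-48. -32. 233.] [ 52.  48. 238.] [  9.  45. 234.]
238 57 [-38. -20. 238.] [ 52.  48. 244.] [ 11.  46. 241.]
244 54 [-38. -29. 244.] [ 52.  48. 250.] [  4.  46. 247.]
250 51 [-38.  43. 250.] [ 38.  48. 256.] [  2.  46. 253.]
256 90 [-39. -34. 256.] [ 53.  48. 262.] [ 21.  43. 261.]
262 108 [-41. -31. 262.] [ 53.  48. 267.] [ 29.  43. 263.]
268 3 [  4.   7. 269.] [  8.   8. 272.] [  7.   7. 271.]
274 8 [  2.   0. 275.] [  9.  14. 279.] [  6.   8. 277.]
280 4 [  7.  -4. 281.] [  9.   9. 285.] [  8.   7. 282.]
286 6 [  6.  -3. 286.] [  9.   9. 292.] [  9.   3. 290.]
292 1 [  9.   9. 295.] [  9.   9. 295.] [  9.   9. 295.]
298 2 [  8.   6. 299.] [  9.   9. 300.] [  9.   8. 299.]
310 7 [  5.   7. 311.] [ 11.  16. 314.] [  9.  14. 312.]
316 24 [ -4.   9. 316.] [ 12.  32. 322.] [  3.  16. 319.]
322 12 [  1.  15. 322.] [ 10.  38. 326.] [  7.  22. 323.]
328 18 [  1.  -4. 330.] [ 14.  44. 334.] [ 10.  18. 332.]
```

View pics/s2d.png

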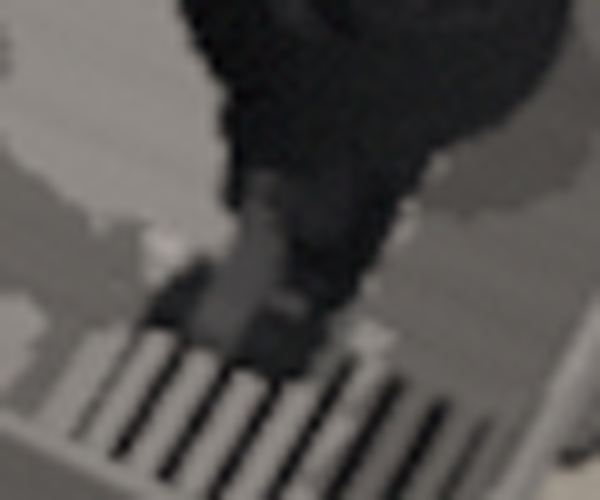

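Both cameras agree: the real fingertips end at z≈0.268 while the reported TCP is 0.226. The tool z reading is therefore about 4 cm low, which explains why no contact was felt. I'll trust the images, come down 3.2 cm, and measure the tip again.

Request:
{"method": "send_rows", "body": {"rows": [[0, [0, 0, 0.8], 0], [0, [0, 0, 0.8], 0], [0, [0, 0, 0.8], 0], [0, [0, 0, 0.5], 0], [0, [0, 0, 0.3], 0], [0, [0, 0, 0], 0]]}}

```text
t: 13.12
tool_pos: [0.5695, 0.2642, 0.1941]
tool_rot: [-2.032, -2.396, 0.0]
contact_force: [0.5, 0.5, -0.4]
opening: -0.0001
grip_force: 0.0
```

```bash
cat >> h.py <<'E'
def tip(fn):
    d=snap('wrist',fn); C=cloud(d)
    for c in (306,311,323,328):
        col=C[278:300,c]; i=np.argmax(np.diff(col[:,1])>.008); print(c,278+i+1,col[i].round(4),col[i+1].round(4),col[i+3].round(4))
E
python3 -c "
from h import *
avg(3);tip('w3')"
```

```text
t 13.225 F [ 0.28 -0.2   0.07] sd [0.31 0.51 0.36] P [0.56961 0.2642  0.1944 ]
306 279 [0.5635 0.2754 0.2295] [0.5636 0.2748 0.2294] [0.5637 0.2739 0.2295]
311 279 [0.5657 0.2758 0.2296] [0.5659 0.2747 0.2282] [0.566  0.274  0.2289]
323 279 [0.5712 0.2769 0.23  ] [0.5713 0.276  0.2292] [0.5714 0.2755 0.2304]
328 279 [0.5736 0.2767 0.2287] [0.5736 0.2766 0.2296] [0.5738 0.2753 0.2289]
```

Request:
{"method": "send_rows", "body": {"rows": [[0, [0, 0, 0.1], 0], [0, [0, 0, 0.1], 0], [0, [0, 0, 0.1], 0], [0, [0, 0, 0], 0], [0, [0, 0, 0], 0]]}}

```text
t: 13.95
tool_pos: [0.5695, 0.2642, 0.1913]
tool_rot: [2.032, 2.396, -0.0]
contact_force: [-0.2, 0.7, -0.2]
opening: -0.0
grip_force: 0.0
```

```bash
python3 -c "
from h import *
avg(3); d=snap('wrist','w4'); C=cloud(d)
for c in (306,311,323,328): print(c,[tuple((C[r,c,1:]*1000).round(1)) for r in range(280,298,1)])"
```

```text
t 14.05 F [-0.12  0.33 -0.31] sd [0.36 0.37 0.43] P [0.56955 0.26418 0.19132]
306 [(np.float64(275.6), np.float64(229.1)), (np.float64(275.4), np.float64(229.7)), (np.float64(274.7), np.float64(229.2)), (np.float64(274.7), np.float64(230.2)), (np.float64(273.6), np.float64(228.9)), (np.float64(273.5), np.float64(229.8)), (np.float64(272.7), np.float64(229.1)), (np.float64(272.4), np.float64(229.5)), (np.float64(273.9), np.float64(233.7)), (np.float64(273.8), np.float64(234.5)), (np.float64(274.2), np.float64(236.4)), (np.float64(274.4), np.float64(237.7)), (np.float64(274.1), np.float64(238.1)), (np.float64(274.6), np.float64(240.0)), (np.float64(273.9), np.float64(239.5)), (np.float64(274.4), np.float64(241.4)), (np.float64(274.5), np.float64(242.5)), (np.float64(274.7), np.float64(243.8))]
311 [(np.float64(276.6), np.float64(230.4)), (np.float64(275.5), np.float64(229.0)), (np.float64(275.5), np.float64(230.0)), (np.float64(274.6), np.float64(229.2)), (np.float64(274.2), np.float64(229.4)), (np.float64(273.8), np.float64(229.5)), (np.float64(272.9), np.float64(228.8)), (np.float64(
[... 1177 characters left out ...]
 np.float64(230.0)), (np.float64(277.1), np.float64(229.8)), (np.float64(276.7), np.float64(230.0)), (np.float64(275.5), np.float64(228.4)), (np.float64(275.3), np.float64(229.0)), (np.float64(274.9), np.float64(229.2)), (np.float64(274.2), np.float64(228.8)), (np.float64(274.1), np.float64(229.6)), (np.float64(276.0), np.float64(234.7)), (np.float64(276.2), np.float64(236.3)), (np.float64(275.8), np.float64(236.3)), (np.float64(276.0), np.float64(237.7)), (np.float64(275.6), np.float64(237.9)), (np.float64(275.4), np.float64(238.6)), (np.float64(275.9), np.float64(240.5)), (np.float64(275.6), np.float64(240.9)), (np.float64(276.1), np.float64(242.7)), (np.float64(276.0), np.float64(243.5))]
```

The tip edge is at z≈0.2335, which leaves a gap of about 4 mm.

Request:
{"method": "send_rows", "body": {"rows": [[0, [0, 0, 0.1], 0], [0, [0, 0, 0.1], 0], [0, [0, 0, 0.05], 0], [0, [0, 0, 0], 0], [0, [0, 0, 0], 0]]}}

```text
t: 14.78
tool_pos: [0.5697, 0.2643, 0.1903]
tool_rot: [2.032, 2.395, 0.001]
contact_force: [-2.5, -1.5, 4.9]
opening: 0.0
grip_force: 2.6
```

Request:
{"method": "send_rows", "body": {"rows": [[0, [0, 0, 0.03], 0], [0, [0, 0, 0], 0]]}}

```text
t: 15.02
tool_pos: [0.5697, 0.2642, 0.1903]
tool_rot: [2.032, 2.395, 0.001]
contact_force: [-3.5, -0.3, 5.7]
opening: 0.0002
grip_force: 3.1
```

```bash
python3 -c "
from h import *
avg(4)"
```

```text
t 15.175 F [-2.63 -0.8   5.99] sd [0.56 0.5  0.47] P [0.56974 0.26423 0.19026]
```

Contact at 6.0 N vertical, with a sideways component of -2.6 N in x. z stiffness is about 3 N/mm. I'll take off the sideways component first.

Request:
{"method": "send_rows", "body": {"rows": [[0, [0, -0.02, 0], 0], [0, [0, 0, 0], 0]]}}

```text
t: 15.48
tool_pos: [0.5697, 0.2642, 0.1902]
tool_rot: [2.032, 2.395, 0.002]
contact_force: [-3.3, -0.6, 5.3]
opening: -0.0001
grip_force: 2.9
```

```bash
python3 -c "
from h import *
avg(6)"
```

```text
t 15.725 F [-2.56 -0.92  5.52] sd [0.46 0.51 0.51] P [0.56974 0.26423 0.19024]
```

Request:
{"method": "send_rows", "body": {"rows": [[0, [0, -0.06, 0], 0], [0, [0, 0, 0], 0]]}}

```text
t: 16.02
tool_pos: [0.5698, 0.2642, 0.1903]
tool_rot: [2.031, 2.394, 0.004]
contact_force: [1.0, -0.8, 5.8]
opening: -0.0001
grip_force: 2.9
```

```bash
python3 -c "
from h import *
avg(6)"
```

```text
t 16.275 F [ 0.22 -0.51  5.62] sd [0.59 0.44 0.4 ] P [0.56977 0.26425 0.19025]
```

Request:
{"method": "send_rows", "body": {"rows": [[0, [0, -0.02, 0.05], 0], [0, [0, 0, 0], 0]]}}

```text
t: 16.58
tool_pos: [0.5698, 0.2643, 0.1902]
tool_rot: [2.031, 2.394, 0.005]
contact_force: [-0.7, -0.2, 6.3]
opening: -0.0001
grip_force: 3.5
```

```bash
python3 -c "
from h import *
avg(6)"
```

```text
t 16.825 F [-0.17 -0.79  6.62] sd [0.48 0.42 0.38] P [0.5698  0.26426 0.19025]
```

Request:
{"method": "send_rows", "body": {"rows": [[0, [0, -0.02, 0.05], 0], [0, [0, 0, 0], 0]]}}

```text
t: 17.12
tool_pos: [0.5698, 0.2643, 0.1903]
tool_rot: [2.031, 2.394, 0.006]
contact_force: [-0.4, 0.0, 8.4]
opening: 0.0002
grip_force: 4.1
```

Request:
{"method": "send_rows", "body": {"rows": [[0, [-0.05, 0, 0], 0], [0, [-0.05, 0, 0], 0], [0, [0, 0, 0], 0]]}}

```text
t: 17.5
tool_pos: [0.5698, 0.2643, 0.1902]
tool_rot: [2.031, 2.395, 0.008]
contact_force: [-0.2, 1.6, 7.9]
opening: -0.0002
grip_force: 3.9
```

```bash
python3 -c "
from h import *
avg(5)"
```

```text
t 17.7 F [-0.52  2.24  7.7 ] sd [0.43 0.75 0.62] P [0.56983 0.26431 0.19026]
```

Request:
{"method": "send_rows", "body": {"rows": [[0, [-0.05, 0, 0], 0], [0, [-0.05, 0, 0], 0], [0, [0, 0, 0], 0]]}}

```text
t: 18.12
tool_pos: [0.5698, 0.2643, 0.1903]
tool_rot: [-2.031, -2.396, -0.01]
contact_force: [-0.8, 4.7, 7.3]
opening: 0.0003
grip_force: 3.7
```

```bash
python3 -c "
from h import *
avg(5)"
```

```text
t 18.325 F [-0.46  4.83  7.51] sd [0.37 0.58 0.38] P [0.56982 0.26435 0.19025]
```

Request:
{"method": "send_rows", "body": {"rows": [[0, [-0.05, 0, 0], 0], [0, [-0.05, 0, 0], 0], [0, [-0.05, 0, 0], 0], [0, [-0.05, 0, 0], 0]]}}

```text
t: 18.88
tool_pos: [0.57, 0.2627, 0.1902]
tool_rot: [-2.031, -2.396, -0.011]
contact_force: [-0.7, 5.9, 7.7]
opening: -0.0
grip_force: 3.7
```

```bash
python3 -c "
from h import *
avg(5)"
```

```text
t 19.075 F [-0.95  5.36  7.61] sd [0.23 0.38 0.21] P [0.57002 0.26269 0.19025]
```

Request:
{"method": "send_rows", "body": {"rows": [[0, [-0.1, 0, 0], 0], [0, [-0.1, 0, 0], 0], [0, [-0.1, 0, 0], 0], [0, [-0.1, 0, 0], 0], [0, [-0.1, 0, 0], 0], [0, [-0.1, 0, 0], 0]]}}

```text
t: 19.88
tool_pos: [0.5709, 0.2568, 0.1902]
tool_rot: [-2.03, -2.396, -0.011]
contact_force: [-1.0, 6.7, 7.3]
opening: 0.0
grip_force: 3.8
```

```bash
cat >> h.py <<'E'
def grate(fn,c):
    d=snap('wrist',fn); C=cloud(d); T=np.array(d['cam_to_world'])
    m=(np.hypot(C[...,0]-c[0],C[...,1]-c[1])<.08)&(C[...,2]>.2255)&(C[...,2]<.234)
    sx=np.array([.9868,.162]); sy=np.array([-.162,.9868]); q=(C[...,:2][m]-[.5162,.1247])
    x=q@sx*1000; y=q@sy*1000
    print('shelf x pct',np.percentile(x,[.5,2,98,99.5]).round(1),'y pct',np.percentile(y,[.5,2,98,99.5]).round(1),m.sum())
E
python3 -c "
from h import *
avg(5); grate('w5',(.571,.258))
import h
d=np.load('pics/w1.npz')
ctrl_get=ctrl.get_image
class F: pass
h.snap=lambda n,f: dict(np.load('pics/w4.npz'))
grate('x',(.5697,.2635))
"
```

```text
t 20.075 F [-0.92  5.88  7.64] sd [0.54 0.72 0.6 ] P [0.57097 0.25671 0.19026]
shelf x pct [ 38.1  39.3 115.9 116.1] y pct [ 99.4 102.8 182.8 183. ] 21871
shelf x pct [ 28.1  39.  115.9 116.1] y pct [106.6 110.  182.9 183. ] 18615
```

The grate came along: it moved 7.2 mm and the tool moved 7.6 mm. Total load is about 9.7 N, so I continue.

Request:
{"method": "send_rows", "body": {"rows": [[0, [-0.15, 0, 0], 0], [0, [-0.2, 0, 0], 0], [0, [-0.2, 0, 0], 0], [0, [-0.2, 0, 0], 0], [0, [-0.2, 0, 0], 0], [0, [-0.2, 0, 0], 0]]}}

```text
t: 20.92
tool_pos: [0.5728, 0.2454, 0.1902]
tool_rot: [-2.03, -2.396, -0.011]
contact_force: [-1.5, 5.3, 6.4]
opening: 0.0002
grip_force: 3.8
```

```bash
python3 -c "
from h import *
avg(4)"
```

```text
t 21.075 F [-0.51  5.25  7.57] sd [0.63 0.14 0.65] P [0.57286 0.24523 0.19023]
```

Request:
{"method": "send_rows", "body": {"rows": [[0, [-0.2, 0, 0], 0], [0, [-0.2, 0, 0], 0], [0, [-0.2, 0, 0], 0], [0, [-0.2, 0, 0], 0], [0, [-0.2, 0, 0], 0], [0, [-0.2, 0, 0], 0], [0, [-0.2, 0, 0], 0], [0, [-0.2, 0, 0], 0]]}}

```text
t: 22.12
tool_pos: [0.5755, 0.2296, 0.1902]
tool_rot: [-2.03, -2.396, -0.011]
contact_force: [-0.6, 6.1, 7.6]
opening: 0.0003
grip_force: 3.9
```

```bash
python3 -c "
from h import *
avg(4); grate('w6',(.5755,.23))"
```

```text
t 22.275 F [-0.55  5.34  7.96] sd [0.15 0.44 0.31] P [0.5755  0.22944 0.19024]
shelf x pct [ 38.4  39.5 115.9 116.1] y pct [ 71.6  75.2 142.4 156.3] 21659
```

35 mm moved. I'll drag 16 mm more, let go, and rise above the grate.

Request:
{"method": "send_rows", "body": {"rows": [[0, [-0.2, 0, 0], 0], [0, [-0.2, 0, 0], 0], [0, [-0.2, 0, 0], 0], [0, [-0.2, 0, 0], 0], [0, [-0.2, 0, 0], 0], [0, [-0.2, 0, 0], 0], [0, [-0.2, 0, 0], 0], [0, [-0.2, 0, 0], 0]]}}

```text
t: 23.38
tool_pos: [0.5781, 0.2138, 0.1903]
tool_rot: [-2.031, -2.396, -0.011]
contact_force: [-0.8, 5.7, 7.8]
opening: -0.0001
grip_force: 3.9
```

Request:
{"method": "send_rows", "body": {"rows": [[0, [0.2, 0, 0], 0], [0, [0, 0, -0.1], 0], [0, [0, 0, -0.3], 0], [0, [0, 0, -1], 0], [0, [0, 0, -2], 0], [0, [0, 0, -2], 0], [0, [0, 0, 0], 0], [0, [0, 0, 0], 0]]}}

```text
t: 24.38
tool_pos: [0.5767, 0.2132, 0.2416]
tool_rot: [2.032, 2.396, 0.0]
contact_force: [-0.7, 1.0, -0.2]
opening: -0.0
grip_force: 0.0
```

```bash
python3 -c "
from h import *
avg(3); grate('w7',(.578,.213))"
```

```text
t 24.475 F [ 0.1   0.39 -0.54] sd [0.62 0.43 0.49] P [0.57646 0.2131  0.24096]
shelf x pct [ 38.3  39.4 115.8 115.9] y pct [ 32.2  36.  126.1 132.9] 16726
```

View pics/w7.png

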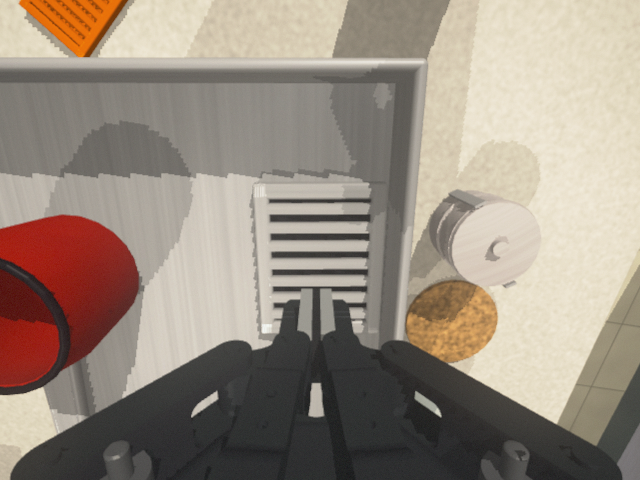

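The view shows the grate flat with its far edge at about row 185, and a clear gap of about 50 mm to the end upstand. I'll go 6.8 cm behind it and down to about 4 mm above the deck.

Request:
{"method": "send_rows", "body": {"rows": [[0, [2, 0.3, 0], 0], [0, [3, 0, 0], 0], [0, [1.8, 0, 0], 0], [0, [0, 0, 2], 0], [0, [0, 0, 2], 0], [0, [0, 0, 1], 0], [0, [0, 0, 0.3], 0], [0, [0, 0, 0.3], 0], [0, [0, 0, 0], 0], [0, [0, 0, 0], 0]]}}

```text
t: 25.82
tool_pos: [0.569, 0.2808, 0.1862]
tool_rot: [2.032, 2.395, 0.002]
contact_force: [-0.2, -0.6, 0.2]
opening: 0.0
grip_force: 0.0
```

```bash
python3 -c "
from h import *
avg(3); d=snap('wrist','w8'); C=cloud(d)
print([tuple((C[r,311]*1000).round(1).tolist()) for r in range(278,296,2)])"
```

```text
t 25.925 F [-0.17 -0.33 -0.12] sd [0.3  0.58 0.3 ] P [0.56896 0.28085 0.18619]
[(564.9, 291.7, 219.4), (565.1, 290.4, 218.7), (565.2, 289.8, 219.6), (565.3, 289.2, 220.3), (565.5, 288.0, 220.0), (565.1, 290.9, 228.4), (565.1, 291.1, 230.8), (565.1, 291.7, 233.8), (565.1, 292.1, 236.6)]
```

Request:
{"method": "send_rows", "body": {"rows": [[0, [0, 0, 0.15], 0], [0, [-0.2, 0, 0], 0], [0, [-0.3, 0, 0], 0], [0, [-0.2, 0, 0], 0], [0, [-0.2, 0, 0], 0], [0, [-0.2, 0, 0], 0], [0, [-0.2, 0, 0], 0], [0, [-0.2, 0, 0], 0]]}}

```text
t: 27.02
tool_pos: [0.5711, 0.2661, 0.1841]
tool_rot: [-2.032, -2.396, -0.001]
contact_force: [0.7, 1.9, 0.8]
opening: 0.0
grip_force: 0.9
```

Request:
{"method": "send_rows", "body": {"rows": [[0, [-0.2, 0, 0], 0], [0, [-0.2, 0, 0], 0], [0, [-0.3, 0, 0], 0], [0, [-0.3, 0, 0], 0], [0, [-0.3, 0, 0], 0], [0, [-0.3, 0, 0], 0]]}}

```text
t: 27.78
tool_pos: [0.5738, 0.25, 0.1841]
tool_rot: [2.032, 2.396, 0.0]
contact_force: [-0.6, 1.2, 0.9]
opening: -0.0002
grip_force: 1.2
```

```bash
python3 -c "
from h import *
avg(4); grate('w9',(.575,.213))"
```

```text
t 27.925 F [-0.24  0.99  0.9 ] sd [0.2  0.57 0.04] P [0.5738  0.24972 0.18406]
shelf x pct [ 38.6  40.2 116.1 116.2] y pct [ 57.3  58.6 140.6 143.7] 2633
```

Pushing works at about 1.5 N. I carry on toward the open end.

Request:
{"method": "send_rows", "body": {"rows": [[0, [-0.3, 0, 0], 0], [0, [-0.4, 0, 0], 0], [0, [-0.5, 0, 0], 0], [0, [-0.5, 0, 0], 0], [0, [-0.5, 0, 0], 0], [0, [-0.5, 0, 0], 0], [0, [-0.5, 0, 0], 0], [0, [-0.5, 0, 0], 0], [0, [-0.5, 0, 0], 0], [0, [-0.5, 0, 0], 0]]}}

```text
t: 29.28
tool_pos: [0.5814, 0.2035, 0.184]
tool_rot: [2.032, 2.396, 0.0]
contact_force: [-0.5, 2.1, 1.4]
opening: 0.0001
grip_force: 1.4
```

Request:
{"method": "send_rows", "body": {"rows": [[0, [-0.5, 0, 0], 0], [0, [-0.6, 0, 0], 0], [0, [-0.6, 0, 0], 0], [0, [-0.6, 0, 0], 0], [0, [-0.6, 0, 0], 0], [0, [-0.6, 0, 0], 0], [0, [-0.6, 0, 0], 0], [0, [-0.6, 0, 0], 0], [0, [-0.6, 0, 0], 0], [0, [-0.5, 0, 0], 0]]}}

```text
t: 30.52
tool_pos: [0.5909, 0.1462, 0.184]
tool_rot: [-2.032, -2.396, -0.0]
contact_force: [-0.4, 3.1, 2.0]
opening: 0.0003
grip_force: 1.5
```

```bash
python3 -c "
from h import *
avg(3); snap('top','t2'); snap('wrist','w10'); d=cv2.imread('pics/t2.png'); cv2.imwrite('pics/t2c.png',cv2.resize(d[100:330,200:520],None,fx=2.4,fy=2.4))"
```

```text
t 30.625 F [-0.19  1.88  1.79] sd [0.36 0.96 0.27] P [0.59094 0.1458  0.18398]
```

View pics/t2c.png

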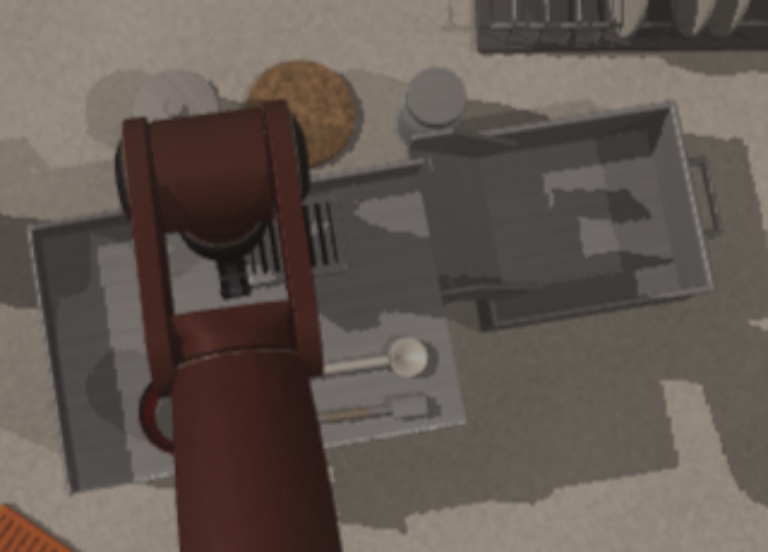

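The grate is straight at crop (300,235) and on course for the slide. I continue.

Request:
{"method": "send_rows", "body": {"rows": [[0, [-0.5, 0, 0], 0], [0, [-0.6, 0, 0], 0], [0, [-0.6, 0, 0], 0], [0, [-0.6, 0, 0], 0], [0, [-0.6, 0, 0], 0], [0, [-0.6, 0, 0], 0], [0, [-0.6, 0, 0], 0], [0, [-0.6, 0, 0], 0], [0, [-0.6, 0, 0], 0], [0, [-0.6, 0, 0], 0]]}}

```text
t: 32.02
tool_pos: [0.6005, 0.088, 0.184]
tool_rot: [-2.032, -2.396, 0.0]
contact_force: [-1.1, 1.7, 0.8]
opening: 0.0001
grip_force: 0.7
```

Request:
{"method": "send_rows", "body": {"rows": [[0, [-0.6, 0, 0], 0], [0, [-0.6, 0, 0], 0], [0, [-0.6, 0, 0], 0], [0, [-0.6, 0, 0], 0], [0, [-0.6, 0, 0], 0], [0, [-0.6, 0, 0], 0], [0, [-0.6, 0, 0], 0], [0, [-0.6, 0, 0], 0], [0, [-0.6, 0, 0], 0], [0, [-0.6, 0, 0], 0]]}}

```text
t: 33.28
tool_pos: [0.6103, 0.0288, 0.184]
tool_rot: [-2.032, -2.396, 0.0]
contact_force: [0.6, 1.9, 0.0]
opening: 0.0001
grip_force: 0.8
```

```bash
python3 -c "
from h import *
avg(3); snap('top','t3'); d=cv2.imread('pics/t3.png'); cv2.imwrite('pics/t3c.png',cv2.resize(d[130:280,280:520],None,fx=2.4,fy=2.4))"
```

```text
t 33.375 F [-0.06  0.77  0.44] sd [0.44 0.85 0.29] P [0.61035 0.0283  0.184  ]
```

View pics/t3c.png

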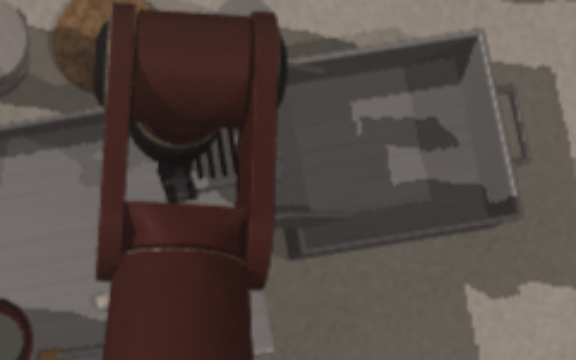

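The centre is about 11 mm short of the edge. I push over it.

Request:
{"method": "send_rows", "body": {"rows": [[0, [-0.5, 0, 0], 0], [0, [-0.6, 0, 0], 0], [0, [-0.6, 0, 0], 0], [0, [-0.6, 0, 0], 0], [0, [-0.6, 0, 0], 0], [0, [-0.6, 0, 0], 0], [0, [-0.6, 0, 0], 0], [0, [-0.6, 0, 0], 0], [0, [-0.6, 0, 0], 0], [0, [-0.6, 0, 0], 0]]}}

```text
t: 34.72
tool_pos: [0.6195, -0.0301, 0.1832]
tool_rot: [-2.033, -2.395, 0.002]
contact_force: [-0.1, -0.1, -0.8]
opening: 0.0002
grip_force: 0.0
```

Request:
{"method": "send_rows", "body": {"rows": [[0, [-0.4, 0, 0], 0], [0, [0, 0, 0], 0], [0, [0, 0, 0], 0], [0, [0, 0, -2], 0], [0, [0, 0, -4], 0], [0, [3, 0, -4], 0], [0, [5, 0, 0], 0], [0, [5, 0, 0], 0], [0, [5, 0, 0], 0], [0, [0, 0, 0], 0]]}}

```text
t: 35.98
tool_pos: [0.5907, 0.1477, 0.2861]
tool_rot: [2.025, 2.4, 0.003]
contact_force: [0.4, -0.6, -0.3]
opening: -0.0001
grip_force: 0.0
```

```bash
python3 -c "
from h import *
avg(3); snap('top','t4'); d=cv2.imread('pics/t4.png'); cv2.imwrite('pics/t4c.png',cv2.resize(d[110:320,200:520],None,fx=2.4,fy=2.4))"
```

```text
t 36.075 F [ 0.1  -0.62 -0.36] sd [0.18 0.44 0.07] P [0.59109 0.14617 0.28577]
```

View pics/t4c.png

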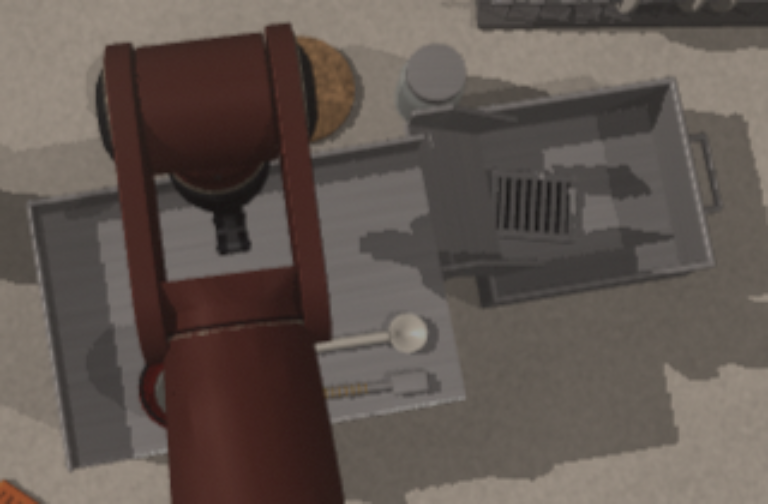

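The grate is off the shelf and shows at crop (535,205), inside the tub near the slide's foot. Next I check its height, position and rest.

Run:
```python
from h import *
sx=np.array([.9868,.162]); sy=np.array([-.162,.9868])
for i in range(2):
    d=snap('top',f't{5+i}'); C=cloud(d); q=C[...,:2]-[.5162,.1247]; x=q@sx*1000;y=q@sy*1000;z=C[...,2]*1000
    for r in range(180,212,6): print([(int(x[r,c]),int(y[r,c]),int(z[r,c])) for c in range(398,446,6)])
    m=(z>75)&(z<100)&(y<-200)&(y>-600)&(x>-60)&(x<220); print('rim',np.percentile(x[m],[1,99]).round(),np.percentile(y[m],[1,99]).round()); 
    if i==0: f=d['frame'].astype(int)
    else: print('diff',abs(f-d['frame'])[170:220,390:450].mean())
    for _ in range(4): ctrl.get_image('wrist')
```

```text
[(112, -255, 102), (130, -292, 2), (127, -308, 3), (124, -323, 4), (121, -338, 7), (118, -355, 6), (115, -370, 8), (112, -386, 9)]
[(97, -251, 104), (113, -287, 8), (109, -302, 13), (107, -318, 11), (104, -334, 11), (102, -351, 6), (99, -366, 10), (96, -381, 12)]
[(81, -247, 112), (82, -266, 91), (93, -298, 15), (91, -315, 9), (87, -329, 18), (85, -346, 12), (83, -363, 10), (80, -379, 7)]
[(66, -244, 111), (66, -262, 96), (77, -295, 17), (75, -312, 10), (72, -327, 11), (69, -342, 15), (66, -357, 17), (64, -376, 7)]
[(50, -240, 119), (51, -258, 101), (62, -294, 7), (58, -307, 19), (56, -324, 14), (53, -339, 14), (50, -354, 17), (49, -373, 4)]
[(35, -236, 123), (37, -256, 95), (47, -291, 4), (44, -307, 3), (41, -322, 8), (37, -336, 13), (35, -352, 13), (33, -369, 7)]
rim [-29. 218.] [-486. -208.]
[(113, -255, 101), (132, -293, -3), (127, -307, 7), (125, -324, 3), (122, -339, 4), (118, -355, 5), (116, -371, 5), (113, -387, 5)]
[(96, -251, 107), (113, -287, 10), (109, -302, 12), (106, -318, 13), (103, -332, 18), (101, -350, 11), (98, -364, 17), (95, -381, 13)]
[(81, -248, 108), (82, -266, 91), (93, -299, 14), (91, -316, 8), (87, -329, 17), (85, -346, 14), (81, -361, 18), (81, -380, 4)]
[(67, -244, 109), (66, -262, 95), (76, -294, 20), (75, -312, 12), (71, -326, 16), (69, -343, 12), (67, -359, 11), (65, -378, 1)]
[(51, -241, 113), (51, -259, 96), (62, -293, 9), (59, -308, 14), (55, -323, 17), (54, -341, 6), (51, -356, 11), (49, -374, 3)]
[(36, -236, 120), (36, -255, 102), (47, -291, 5), (45, -308, 0), (41, -322, 6), (38, -337, 9), (35, -353, 8), (33, -370, 5)]
rim [-29. 218.] [-486. -207.]
diff 0.5592222222222222
```

The grate lies flat on the tub floor, with its top at about 15 mm and its centre near shelf (75, -325). It is at rest and the arm is clear, so I hand in.

```bash
python3 -c "
from h import *
print(ctrl.finish_job())"
```

```text
the job is handed in; nothing more can be done
None
```

The grate was slid off the end upstand with at most about 10 N measured and pushed over the open end; it lies flat and at rest in the tub, nothing else was seen to move, and the job is handed in (no verdict was shown).

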